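Clamp the sample flange with a T-slot stud and lock pin

ROBOT

A 6-joint arm with a two-finger parallel gripper is mounted at the origin on the work surface. World frame = base frame: x ahead of the robot, y to its left, z up, the work surface at z = 0. Lengths are in m, angles in degrees, forces in N, time in s.
With the tool pointing down it reaches from about 0.4 to 0.825 m from the base axis. Payload 7 kg.
Tool frame: the origin (TCP) lies midway between the tips of the shut fingers; the grasp point (between the pads) lies 19 mm behind it (hold_point_z is the distance from the TCP to the grasp point, in m); z points along the fingers, y is the line along which they close (so a half turn about z gives the same grasp; the last joint's range is limited). The gripper opens to 88 mm and grips with 3 to 60 N. Pads are 19 mm wide; open, the fingers measure 130 mm over their backs; the gripper's body (78 mm by 193 mm) begins 47 mm behind the grasp point.
Start: joints at [89.788, 20.546, 0.682, 0, -70.136, -16.507], TCP at [0.194, 0.646, 0.227] pointing down, gripper open.
Joint ranges: [-176.03, 176.03], [-82.01, 121.73], [-58.28, 71.71], [-173.87, 95.51], [-174.79, -0.11], [-173.66, 173.66]. Speed limits (degrees/s): [136.94, 136.94, 172.46, 180, 180, 180].

INTERFACE

Orientations are given as [roll, pitch, yaw] about the fixed x, y, z axes, in that order (R = Rz(yaw) Ry(pitch) Rx(roll)).
In Python, from plant import get_state, capture, close_job, hold_point_z gives the robot as it stands.
- The arm moves only by the shell command python3 -m inch 'ROWS' [FORCE]. ROWS is text: rows parted by semicolons, each of 5 numbers parted by spaces: the shift along the tool's x, y, z normalised to -1 to 1, where 1 is 0.15 m, then the turn about the tool's z normalised to -1 to 1, where 1 is 360 degrees, then the opening, from 0 (shut) to 1 (fully open). In form: tx ty tz spin grip; .... A call has exactly 8 rows; each row shifts and turns the commanded pose from where the row before left it, along the tool's axes as they then stand; what a row does not reach is not made up. A row lasts 1/8 s, in which the tool goes at most 62.5 mm and 10.7 degrees, less where a joint would pass 70% of its speed; a pose out of reach is approached as far as the arm can. A call with a number of a shift or a turn outside -1 to 1 is refused whole. A call with a gripper value outside its range is refused whole. The fingers move at their own pace and stop on an object; FORCE is the grip in N (left out, the last holds). Time passes only in rows, so rows that do not move let the fingers close, or fill a call up. It gives the time, the measured TCP pose, the force, the opening and the grip force at its end, in the units of the state.
- get_state(): the state, without advancing time (a new reading comes with each control period).
- capture(name): name is "scene" or "top" or "wrist"; returns a dict with "color" (400x640x3 uint8, blue, green, red), "mtx" (3x3 intrinsics, pixels), "R" (3x3) and "t" (3): a world point X has camera coordinates R X + t. Camera axes: x right, y down, z forward; pixel columns grow to the right and rows downward; lengths in m; the calibration is good to about 2 mm. A picture is of the moment at which its call begins. There is no depth.
- close_job(): hands the job in; it is judged then, once.
The state is a dict: "time_s": time; "joints": joint angles; "qd": joint speeds; "joint_torque": joint torques, N m; "tcp_pos": TCP position; "eef_rot": TCP orientation; "contact_force": force on the tool from outside, world axes, zero at the start; "moment": the same for the moment, N m; "gripper_width": finger opening in m; "gripper_force": force on a finger pad.
Only numpy, scipy, OpenCV 4.12 (cv2) and the standard library are available. Lean on these libraries where they do the work, as an engineer would, in place of code of your own. Each camera call takes 0.05 s, during which the arm holds its last target. There are 200 camera calls.

TASK

Clamp the sample flange on the sloping inspection stand: drop the head of the T-stud into the slot between the yellow marks, slide it gently along until its collar bears on the dark stop block, then turn it a quarter turn so that its arm lies over the flange and the head locks under the slot. Then put the red-knobbed lock pin fully home through the hole in the arm into the hole in the flange, let go, and leave the bin, steel bush and caliper where they are.

Things in the scene. Friction and masses are not known exactly. Their poses are not given: they have to be found in the camera images.
- stand: Fixed aluminium stand, 190 x 260 mm. Origin below it on the table, z up. Its plate slopes 0.45 rad, rising to the stand's +x, so faces up and to -x. A T-slot runs across it along y: 14.5 mm wide, lips 8 mm thick, cavity below 32 mm wide, 10 mm high. The slot's centreline lies in the plate's surface over the origin, 95 mm above the table.
- slot_load (a point): Point in the plate's surface on the slot's centreline, midway between the two yellow marks (50 mm long, one on each side of the slot) near the slot's -y end. Axes, also those of stop_seat and lock_hole: x up the slope, y along the slot towards the stop, z out of the plate, square to it.
- sample: Blue flange, 90 x 90 x 14 mm, with a boss (46 mm across, 26 mm high), dowelled to the plate below the slot, with a dark steel stop block (14 mm thick, 14 mm high) across the slot. Fixed; its place along the slot differs by episode. Origin below stop_seat on the table, axes as the stand's. The flange starts 25 mm and its hole's centre lies 43.5 mm down the slope from the slot's centreline.
- stop_seat (a point): Where the underside of the stud's collar is centred when the collar bears on the stop block: on the slot's centreline, in the plate's surface. The block's face is 15 mm further along y.
- lock_hole (a point): Centre of the mouth of the flange's pin hole, in the flange's upper face (14 mm off the plate); hole 11 mm wide, 14 mm deep, square to the plate.
- rest: Fixed grey parking block 70 x 150 x 30 mm, origin under its centre. At its y = +42 mm a pocket (30 x 15.5 mm, long along x) holds the stud upright with its arm to +x, its collar on the block's top; at y = -42 mm a hole (11 mm) holds the pin upright, its collar on the top.
- stud: Loose T-stud, 0.18 to 0.35 kg. Origin under its head, z up its axis. Head 26 (x) x 12 (y) x 7 mm; shank 12 mm; dark round collar 30 mm, z 16.5 to 32.5; steel arm 22 mm wide, z 32.5 to 40.5, to x = +54 mm, with an 11 mm hole at x = 42; orange grip 30 (x) x 16 (y), z 40.5 to 76.5. Head enters with x along the slot, arm either way. Collar on the plate, the arm clears flange and stop by 2 mm.
- stud_collar (a point): Centre of the underside of the stud's collar; comes to rest on the plate's surface.
- stud_eye (a point): Centre of the arm's hole at the arm's underside; ends over lock_hole, 2 mm above it.
- pin: Loose lock pin, about 50 g, 56 mm long. Origin at the tip, z up its axis. Shank 9 mm thick and 21 mm long with a tapered tip, steel collar 22 mm across (z 21 to 24), red round knob 14 mm across, z 24 to 56.
- pin_collar (a point): Centre of the underside of the pin's collar; fully home it rests on the arm's upper face, 10 mm above lock_hole.
- bin: Loose open blue bin 100 x 150 x 65 mm, origin under its centre. Leave alone.
- bush: Loose steel bush, 40 mm across, 30 mm high, origin under its centre. Leave alone.
- caliper: Loose caliper lying flat, 160 mm long along its x, jaws to -y (50 mm), 16 mm high. Leave alone.
Things that resemble listed ones, but are neither listed nor needed, are in the scene too. Several things have the shape of the rest; the one meant has the colours described above.

How it is judged:
By the outcome, as a careful person would: the job done as asked, in the order asked, and still so for the second after the job is handed in, with the robot touching nothing.
It also fails if it takes over 69 s, if anything falls off the work surface, if the arm or the gripper's body presses on something with over 40 N, if the wrist force passes 120 N, or if a joint passes its speed limit or range.

## Working session

There is one attempt and no reset: what is moved stays moved. The work goes in short steps, Python scripts to look and compute and a shell command to move; the robot and the scene stay as the last step left them, time stands still between calls to the robot, and variables do not carry over. Pictures are saved under pics/ and viewed, at most 10 in all, crops included, and the job is handed in when it is done.

```bash
mkdir -p pics; ls; python3 - <<'E'
from plant import *
import cv2,numpy as np,pickle
print(hold_point_z, get_state())
for n in("scene","top"):
    c=capture(n); cv2.imwrite(f"pics/{n}0.png",c["color"]); pickle.dump(c,open(f"{n}0.pkl","wb")); print(n,c["mtx"],c["R"],c["t"],-c["R"].T@c["t"])
E
```

```text
pics
0.0188 {'time_s': 0.0, 'joints': array([ 8.97891788e+01,  2.05911655e+01,  6.34973050e-01, -1.93893118e-02,
       -7.01355072e+01, -1.65076852e+01]), 'qd': array([-0.08751331,  0.02231304,  0.03501373,  0.04900133, -0.07325283,
        0.03298554]), 'joint_torque': array([-1.18912860e-03, -5.82718134e+01,  2.93078935e+01,  6.99760392e+00,
        6.88961009e-03, -1.47287392e-04]), 'tcp_pos': array([0.19405797, 0.64600686, 0.22563714]), 'eef_rot': array([ 1.79906901e+02, -8.58231218e-03, -1.67251024e+01]), 'contact_force': array([0.12548985, 0.18981521, 0.08011443]), 'moment': array([ 0.00494286, -0.01801948, -0.01598303]), 'gripper_force': 0.0, 'gripper_width': 0.08795797541653716}
scene [[371.42830998   0.         318.15892311]
 [  0.         371.42830998 202.18357203]
 [  0.           0.           1.        ]] [[-0.40379574  0.914624   -0.02029651]
 [ 0.485058    0.19523148 -0.85241035]
 [-0.77567244 -0.35404465 -0.52247933]] [ 0.44304981 -0.13187911  1.30047266] [1.25161145 0.08094835 0.57604733]
top [[379.51985056   0.         318.00545377]
 [  0.         379.51985056 201.18573401]
 [  0.           0.           1.        ]] [[-0.00598648 -0.99977381  0.02040796]
 [-0.99048635  0.0031226  -0.13757555]
 [ 0.13748071 -0.0210374  -0.99028101]] [-0.24275274  0.55394524  1.18062648] [ 0.3849086  -0.21959026  1.2503154 ]
```

View pics/scene0.png

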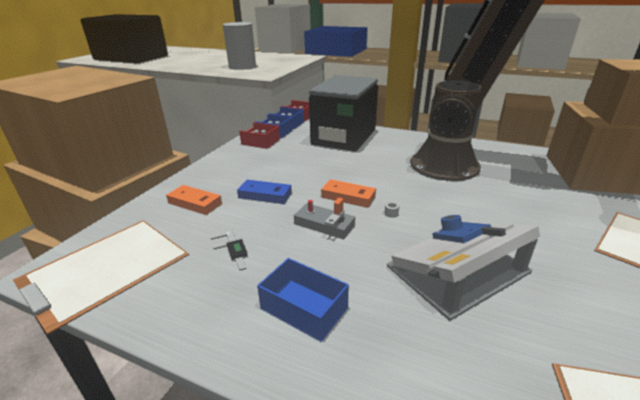

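View pics/top0.png

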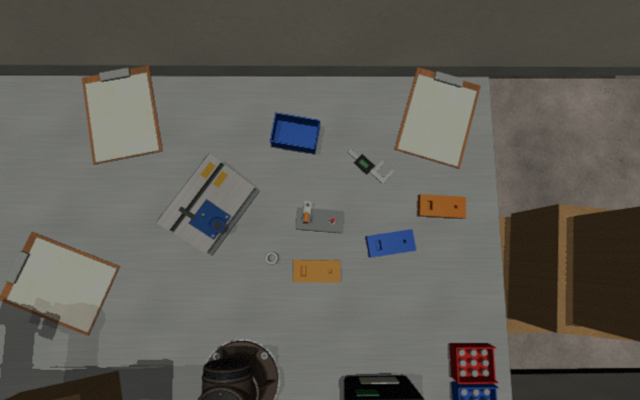

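The scene has one grey rest with the stud and pin at top (320,220). Its lookalikes are orange at (442,206), orange at (317,271) and blue at (391,243), all empty of stud and pin. The stand is at (208,203), the bin at (296,133), the caliper at (370,165) and the bush at (272,258). I choose the grey block, and check it in a close crop.

```bash
python3 - <<'E'
import cv2,numpy as np
a=cv2.imread("pics/top0.png"); s=cv2.imread("pics/scene0.png")
f=lambda i,x,y,w,h,k:cv2.resize(i[y:y+h,x:x+w],None,fx=k,fy=k,interpolation=cv2.INTER_CUBIC)
A=f(a,150,145,115,115,5);B=f(a,288,190,64,52,9)
cv2.imwrite("pics/c1.png",A)
cv2.imwrite("pics/c2.png",B)
C=f(s,285,190,80,55,9); D=f(s,380,205,170,115,4.6)
cv2.imwrite("pics/c3.png",D)
E
```

```text
(no output)
```

View pics/c1.png

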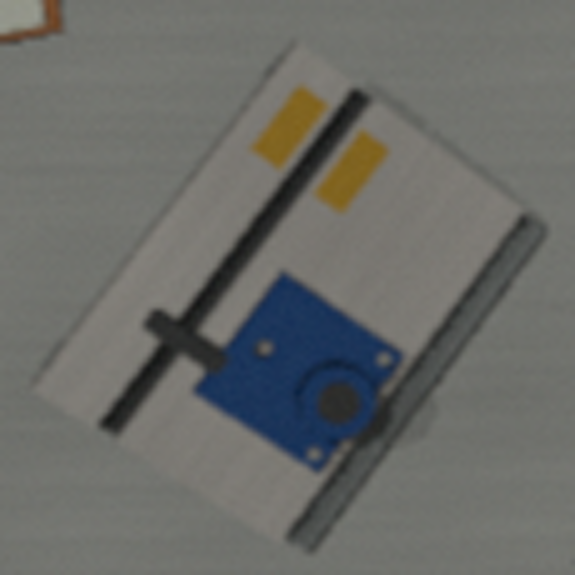

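View pics/c2.png

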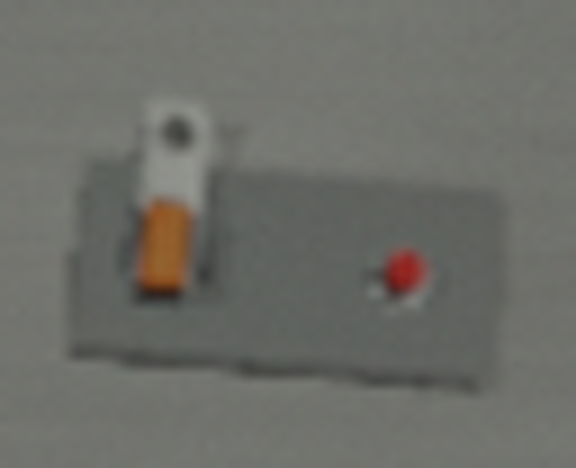

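View pics/c3.png

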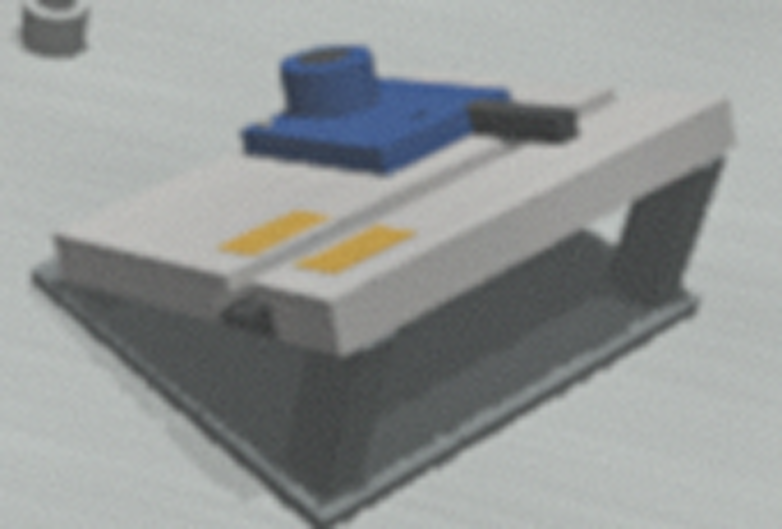

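Crop c1 shows the yellow marks centred near (320,150), the slot ends at (362,92) and (108,430), the flange hole at (264,347) and the dark stop at (185,340). c2 confirms the grey rest, with the orange-grip stud (eye at (177,132)) and the red pin (knob at (405,270)). c3 shows the same stand from the scene camera.

```bash
cat > h.py <<'E'
import numpy as np,pickle,cv2
from scipy.optimize import least_squares
from scipy.spatial.transform import Rotation as Ro
T,S=[pickle.load(open(f"{n}0.pkl","rb")) for n in("top","scene")]
def proj(c,X):
    p=np.atleast_2d(X)@c["R"].T+c["t"]; p=p@c["mtx"].T; return p[:,:2]/p[:,2:]
def back(c,uv,z):
    d=c["R"].T@np.linalg.solve(c["mtx"],[*uv,1]); o=-c["R"].T@c["t"]; return o+d*(z-o[2])/d[2]
def crop(pts,x,y,k): return (np.array(pts,float)+.5)/k-.5+[x,y]
def plateR(yaw): return Ro.from_euler("z",yaw).as_matrix()@Ro.from_euler("y",-.45).as_matrix()
E
cat > fit.py <<'E'
from h import *
ty=crop([(305,87),(327,105),(277,167),(252,150),(365,132),(388,150),(342,212),(315,195)],150,145,5).mean(0)
te=crop([(362,92),(108,430)],150,145,5); th=crop([(264,347)],150,145,5)
sy=crop([(222,248),(262,255),(327,218),(290,212),(297,264),(338,272),(414,235),(370,227)],380,205,4.6).mean(0)
se=crop([(238,280),(608,95)],380,205,4.6); sh=crop([(420,115)],380,205,4.6)
def pts(p):
    R=plateR(p[2]);o=np.array([p[0],p[1],.095])
    return [o+R@q for q in np.array([[0,p[3],0],[0,-.13,0],[0,.13,0],[-.0435,p[4],.014]])]
tz=np.vstack([ty,te,th]); sz=np.vstack([sy,se,sh]);w=np.array([[1],[.5],[.5],[1]])
def res(p,use=(1,1)):
    P=pts(p); return np.r_[((proj(T,P)-tz)*w*use[0]).ravel(),((proj(S,P)-sz)*w*use[1]).ravel()]
for use in((1,0),(0,1),(1,1)):
    r=least_squares(lambda p:res(p,use),[.45,.1,.9,-.09,.03]); print(np.round(r.x,4),np.degrees(r.x[2]).round(2),np.round(r.fun,2))
p=r.x; P=pts(p); print("load",P[0],"hole",P[3],"seat",np.r_[p[:2],.095]+plateR(p[2])@[0,p[4],0])
print("normal",plateR(p[2])[:,2])
# rest: block top corners from crop c2
c=crop([(88,160),(508,190),(490,385),(70,355)],288,190,9)
q=[back(T,u,z) for u,z in zip(c,[.03,.03,.0,.0])]; print("rest corners",np.round(q,3))
g=crop([(165,203),(165,247),(177,132),(405,270)],288,190,9)
# grip top z=.03-.0165+.0765=.09 ; eye top .054; knob top .03+.035=.065
gt=crop([(168,242)],288,190,9)[0]
print("grip top c",back(T,gt,.09),"eye",back(T,g[2],.054),"knob",back(T,g[3],.065))
E
python3 fit.py
```

```text
[ 0.5615  0.126   0.9508 -0.0838  0.0341] 54.48 [-0.16 -0.12  0.4  -0.23 -0.36  0.24  0.14  0.11  0.   -0.   -0.   -0.
  0.   -0.   -0.   -0.  ]
[ 0.5669  0.1226  0.9688 -0.0795  0.0435] 55.51 [-0.   -0.    0.   -0.    0.   -0.   -0.    0.    0.19  0.37 -0.73  0.67
  1.13 -0.63 -0.36 -0.75]
[ 0.5644  0.1241  0.9616 -0.0813  0.0392] 55.1 [-0.21 -0.55  0.55 -0.82  0.17 -0.11  0.01  0.46  0.27 -0.04 -0.41  0.22
  1.68 -0.75 -0.66 -0.57]
load [0.63106386 0.07756668 0.095     ] hole [0.50633422 0.10940691 0.08868526] seat [0.5322318  0.14652415 0.095     ]
normal [-0.24889111 -0.3567187   0.9004471 ]
rest corners [[ 0.534 -0.178  0.03 ]
 [ 0.523 -0.33   0.03 ]
 [ 0.455 -0.325  0.   ]
 [ 0.466 -0.171  0.   ]]
grip top c [ 0.49884317 -0.20779568  0.09      ] eye [ 0.54135949 -0.21067305  0.054     ] knob [ 0.49117612 -0.29005036  0.065     ]
```

```bash
python3 -m inch '.299 .255 0 0 1;.299 .255 0 0 1;.299 .255 0 0 1;.299 .255 0 0 1;.299 .255 0 0 1;.299 .255 0 0 1;.299 .255 0 0 1;.299 .255 0 0 1' 20
python3 -m inch '0 0 0 .027 1;0 0 0 .027 1;0 0 0 .027 1;0 0 0 .027 1;0 0 0 .027 1;0 0 0 .027 1;0 0 0 .027 1;0 0 0 .027 1'
cat > go.py <<'E'
import sys,numpy as np
from plant import get_state
# target x y z yaw -> total shift in present tool axes (normalised) and spin
x,y,z,yaw=map(float,sys.argv[1:5]); s=get_state(); p=s["tcp_pos"]; a=np.radians(s["eef_rot"][2])
d=np.array([x,y,z])-p; c,n=np.cos(a),np.sin(a)
t=np.array([d[0]*c+d[1]*n,d[0]*n-d[1]*c,-d[2]])
print("pos",p.round(4),"rot",s["eef_rot"].round(2),"t",round(s["time_s"],2),"F",s["contact_force"].round(1))
print("shift/0.15:",(t/.15).round(4),"min rows %.1f"%(np.linalg.norm(t)/.0625),"spin:",round(-((yaw-s["eef_rot"][2]+180)%360-180)/360,4))
E
python3 go.py .499 -.208 .17 -94.5
```

```text
time_s: 1.1
tcp_pos: [0.4504, 0.2484, 0.2266]
eef_rot: [-180.0, 0.0, -16.7]
contact_force: [0.7, 1.0, 0.7]
gripper_width: 0.0876
gripper_force: 0.0
time_s: 2.1
tcp_pos: [0.4496, 0.25, 0.2263]
eef_rot: [180.0, -0.0, -94.8]
contact_force: [0.1, -0.6, 0.2]
gripper_width: 0.0875
gripper_force: 0.0
pos [0.4496 0.25   0.2263] rot [ 1.7997e+02 -2.0000e-02 -9.4810e+01] t 2.1 F [ 0.1 -0.6  0.2]
shift/0.15: [ 3.0148 -0.584   0.375 ] min rows 7.4 spin: -0.0008
```

Tracking is accurate. I'll go over the stud and look with the wrist camera.

```bash
python3 -m inch '.377 -.073 .047 0 1;.377 -.073 .047 0 1;.377 -.073 .047 0 1;.377 -.073 .047 0 1;.377 -.073 .047 0 1;.377 -.073 .047 0 1;.377 -.073 .047 0 1;.377 -.073 .047 0 1'
python3 - <<'E'
from plant import *; import cv2,pickle
c=capture("wrist"); pickle.dump(c,open("w1.pkl","wb")); cv2.imwrite("pics/w1.png",c["color"])
print(get_state()["tcp_pos"],-c["R"].T@c["t"])
E
```

```text
time_s: 3.1
tcp_pos: [0.5017, -0.2096, 0.1698]
eef_rot: [-180.0, 0.0, -94.5]
contact_force: [0.3, 1.2, 0.0]
gripper_width: 0.0871
gripper_force: 0.0
[ 0.50135842 -0.21451868  0.16848499] [ 0.49746827 -0.27738562  0.32855649]
```

View pics/w1.png

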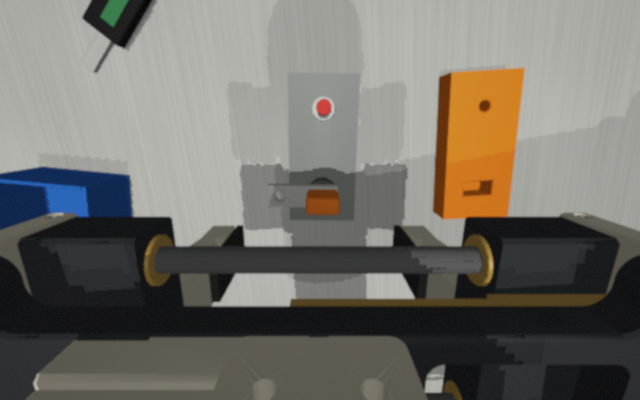

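The wrist view shows the pin's knob at (323,107), the stud's grip centred near column 323 at rows 190-215, the arm eye at (280,195), and the rest's edges at columns 289 and 360 (row 73).

```bash
python3 - <<'E'
from h import *
W=pickle.load(open("w1.pkl","rb"))
for n,u,z in[("knob",(323,107),.065),("gripTL",(307,191),.09),("gripTR",(337,191),.09),("gripBL",(306,215),.09),("gripBR",(340,215),.09),("c1",(289,73),.03),("c2",(360,73),.03),("c3",(354,220),.03),("eye",(280,195),.054)]:
    print(n,back(W,u,z).round(4))
E
```

```text
knob [ 0.4921 -0.2896  0.065 ]
gripTL [ 0.5112 -0.2211  0.09  ]
gripTR [ 0.4857 -0.2192  0.09  ]
gripBL [ 0.514  -0.1997  0.09  ]
gripBR [ 0.4844 -0.1974  0.09  ]
c1 [ 0.5219 -0.3251  0.03  ]
c2 [ 0.4535 -0.3198  0.03  ]
c3 [ 0.4661 -0.1704  0.03  ]
eye [ 0.5402 -0.2107  0.054 ]
```

```bash
python3 go.py .498 -.2065 .061 -94.6
```

```text
pos [ 0.5014 -0.2145  0.1685] rot [ 1.7988e+02 -7.0000e-02 -9.4610e+01] t 3.15 F [ 3.6 -4.1  1.8]
shift/0.15: [-0.0515  0.0266  0.7166] min rows 1.7 spin: -0.0
```

```bash
python3 -m inch '0 0 .1 0 1;0 0 .1 0 1;0 0 .1 0 1;0 0 .1 0 .7;0 0 0 0 .7;0 0 0 0 .7;0 0 0 0 .7;0 0 0 0 .7' >/dev/null; python3 go.py .498 -.2065 .061 -94.6
```

```text
pos [ 0.5021 -0.2077  0.1106] rot [-179.95    0.    -94.48] t 4.15 F [0.3 0.9 0.4]
shift/0.15: [-0.0061  0.0277  0.331 ] min rows 0.8 spin: 0.0003
```

```bash
python3 -m inch '-.006 .028 .08 0 .7;0 0 .08 0 .7;0 0 .08 0 .7;0 0 .09 0 .7;0 0 0 0 .2;0 0 0 0 .2;0 0 0 0 .2;0 0 0 0 .2' 20; python3 go.py .498 -.2065 .061 -94.6
```

```text
time_s: 5.15
tcp_pos: [0.498, -0.2065, 0.0611]
eef_rot: [-179.9, -0.0, -94.5]
contact_force: [-0.7, 0.5, 0.8]
gripper_width: 0.0296
gripper_force: 20.0
pos [ 0.498  -0.2065  0.0611] rot [-179.95   -0.    -94.47] t 5.15 F [-0.7  0.5  0.8]
shift/0.15: [-0.0001  0.0002  0.0009] min rows 0.0 spin: 0.0004
```

```bash
python3 -m inch '0 0 -.027 0 .2;0 0 -.026 0 .2;.03 0 .002 0 .2;.03 0 .003 0 .2;.03 0 .005 0 .2;.03 0 .007 0 .2;.03 0 .008 0 .2;.027 0 .01 0 .2'; python3 -m inch '0 0 0 0 .2;0 0 0 0 .2;0 0 -.03 0 .2;0 0 -.03 0 .2;0 0 -.1 0 .2;0 0 -.2 0 .2;0 0 -.2 0 .2;0 0 0 0 .2' 45
python3 - <<'E'
from plant import *; import cv2,pickle
c=capture("scene"); pickle.dump(c,open("s1.pkl","wb")); cv2.imwrite("pics/s1.png",cv2.resize(c["color"][120:260,250:420],None,fx=4.5,fy=4.2,interpolation=2))
print(get_state()["tcp_pos"],get_state()["contact_force"])
E
```

```text
time_s: 6.15
tcp_pos: [0.4961, -0.2333, 0.0636]
eef_rot: [-179.9, -0.0, -94.5]
contact_force: [0.1, 4.5, 2.4]
gripper_width: 0.0298
gripper_force: 20.0
time_s: 7.15
tcp_pos: [0.4972, -0.2334, 0.1508]
eef_rot: [-179.7, -0.0, -94.5]
contact_force: [0.6, 0.2, -2.9]
gripper_width: 0.0296
gripper_force: 45.0
[ 0.49614174 -0.23304357  0.14898239] [-0.32853436  0.26574409 -3.2558834 ]
```

View pics/s1.png

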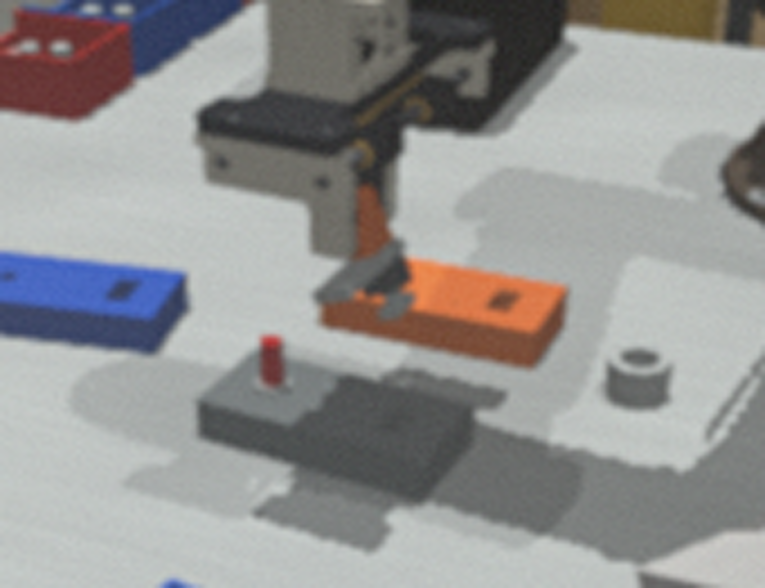

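The stud is tilted about 26° in the pads, with arm and head free of the rest, and the pin is upright at (272,360). Next I spin to yaw -125 and move over the yellow marks.

```bash
python3 -m inch '0 0 -.1 .0285 .2;0 0 -.1 .0285 .2;0 0 0 .0277 .2;0 0 0 0 .2;0 0 0 0 .2;0 0 0 0 .2;0 0 0 0 .2;0 0 0 0 .2'; python3 go.py .6037 .0384 .180 -125
cat > marks.py <<'E'
from h import *
import sys
def marks(c,roi=None):
    h=cv2.cvtColor(c["color"],cv2.COLOR_BGR2HSV); m=cv2.inRange(h,(18,130,70),(32,255,255))
    if roi: x,y,w,hh=roi; k=np.zeros_like(m);k[y:y+hh,x:x+w]=255; m&=k
    n,l,st,ce=cv2.connectedComponentsWithStats(m); i=[j for j in range(1,n) if st[j,4]>25]
    return [(st[j],ce[j]) for j in i]
if __name__=="__main__":
    for n,c,r in(("top",T,(180,155,60,40)),("scene",S,(420,235,60,40))):
        M=marks(c,r); 
        for s,e in M: print(n,s,e.round(2),back(c,e,.095).round(4))
        print("mid",back(c,np.mean([e for s,e in M],0),.095).round(4))
E
python3 marks.py
```

```text
time_s: 8.2
tcp_pos: [0.4956, -0.2329, 0.1773]
eef_rot: [180.0, -0.0, -124.9]
contact_force: [-0.3, -0.2, -3.2]
gripper_width: 0.0296
gripper_force: 45.0
pos [ 0.4956 -0.2329  0.1773] rot [ 179.99   -0.   -124.94] t 8.2 F [-0.3 -0.2 -3.2]
shift/0.15: [-1.8956  0.4452 -0.0182] min rows 4.7 spin: 0.0002
top [201 163  14  15 101] [207.5  169.94] [0.6439 0.0969 0.095 ]
top [214 172  13  15  96] [219.95 178.91] [0.6156 0.0578 0.095 ]
mid [0.6297 0.0773 0.095 ]
scene [430 252  19   8  50] [438.72 255.22] [0.6326 0.0593 0.095 ]
scene [447 255  21   9  66] [456.89 258.76] [0.6301 0.0936 0.095 ]
mid [0.6313 0.0766 0.095 ]
```

```bash
python3 -m inch '-.237 .056 -.002 0 .2;-.237 .056 -.002 0 .2;-.237 .056 -.002 0 .2;-.237 .056 -.002 0 .2;-.237 .056 -.002 0 .2;-.237 .056 -.002 0 .2;-.237 .056 -.002 0 .2;-.237 .053 -.002 0 .2'
python3 -m inch '0 0 0 0 .2;0 0 0 0 .2;0 0 0 0 .2;0 0 0 0 .2;0 0 0 0 .2;0 0 0 0 .2;0 0 0 0 .2;0 0 0 0 .2'
python3 - <<'E'
from plant import *; import cv2,pickle
c=capture("wrist"); pickle.dump(c,open("w2.pkl","wb")); cv2.imwrite("pics/w2.png",c["color"]); print(get_state()["tcp_pos"],get_state()["eef_rot"])
from marks import *
M=marks(c,(0,0,640,260))
for s,e in M: print(s,e.round(1),back(c,e,.095).round(4))
E
```

```text
time_s: 9.2
tcp_pos: [0.6043, 0.0396, 0.1798]
eef_rot: [-180.0, 0.0, -124.9]
contact_force: [0.4, -0.4, -1.3]
gripper_width: 0.0295
gripper_force: 45.0
time_s: 10.2
tcp_pos: [0.6039, 0.0384, 0.1798]
eef_rot: [180.0, 0.0, -125.0]
contact_force: [-0.3, 0.6, -2.7]
gripper_width: 0.0298
gripper_force: 45.0
[0.60392267 0.0383999  0.17975041] [ 1.79999014e+02 -1.22889243e-04 -1.24967692e+02]
[ 292  215   55   23 1054] [319.4 224.7] [0.6163 0.0566 0.095 ]
[250 235  12  25 174] [255.  246.2] [0.6767 0.04   0.095 ]
[375 235  12  25 172] [381.2 246.2] [0.5818 0.1062 0.095 ]
```

View pics/w2.png

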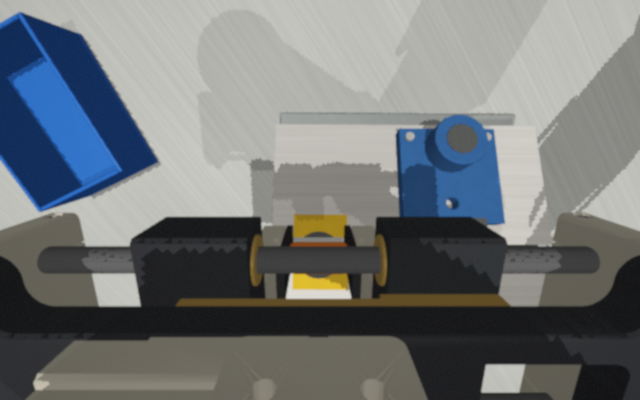

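```bash
python3 - <<'E'
from h import *
W=pickle.load(open("w2.pkl","rb"))
R=plateR(np.radians(55)); o=np.array([.6305,.077,.095])
def hit(u,h):
    d=W["R"].T@np.linalg.solve(W["mtx"],[*u,1]); c=-W["R"].T@W["t"]; n=R[:,2]
    s=((o-c)@n+h)/(d@n); return R.T@(c+s*d-o)
for n,u,h in[("lowmark outer",(320,214.5),0),("upmark outer",(320,290),0),("low L",(292.5,216),0),("low R",(346.5,216),0),("hole",(452,203),.014),("fl corner TL",(398,129),.014),("fl TR",(494,128),.014),("fl BL",(399,222),.014),("plate lowL",(275,125),0),("plate lowR",(540,127),0)]:
    print(n,(hit(u,h)*1000).round(1))
E
python3 fit.py|tail -8|head -3
```

```text
lowmark outer [-33.    0.6  -0. ]
upmark outer [35.2  0.6 -0. ]
low L [-31.6 -25.3  -0. ]
low R [-31.6  25.6  -0. ]
hole [-41.8 119.5  14. ]
fl corner TL [-113.    74.5   14. ]
fl TR [-114.2  165.9   14. ]
fl BL [-24.5  70.8  14. ]
plate lowL [-123.5  -44.6    0. ]
plate lowR [-121.8  221.4    0. ]
  1.68 -0.75 -0.66 -0.57]
load [0.63106386 0.07756668 0.095     ] hole [0.50633422 0.10940691 0.08868526] seat [0.5322318  0.14652415 0.095     ]
normal [-0.24889111 -0.3567187   0.9004471 ]
```

The wrist view shows the low mark at rows 215+ and the up mark ending at row 290, so the slot centre is about 1 mm upslope of my first estimate. It also shows the flange hole at (452,203), which puts the seat 120 mm along. I'll descend along the normal by feel.

```bash
python3 go.py .6140 .0537 .1373 -125
```

```text
pos [0.6039 0.0384 0.1798] rot [ 180.     -0.   -124.97] t 10.25 F [ 0.4  0.  -3.2]
shift/0.15: [-0.1221  0.0034  0.283 ] min rows 0.7 spin: 0.0001
```

```bash
Z='0 0 0 0 .2'; python3 -m inch '-.03 0 .07 0 .2;-.03 .003 .07 0 .2;-.031 0 .07 0 .2;-.031 0 .073 0 .2;0 0 0 0 .2;0 0 0 0 .2;0 0 0 0 .2;0 0 0 0 .2'
python3 -m inch '-.0043 0 .009 0 .2;-.0043 0 .009 0 .2;-.0043 0 .009 0 .2;-.0043 0 .009 0 .2;0 0 0 0 .2;0 0 0 0 .2;0 0 0 0 .2;0 0 0 0 .2'; python3 go.py .614 .0537 .1373 -125
```

```text
time_s: 11.25
tcp_pos: [0.6142, 0.0536, 0.1377]
eef_rot: [-180.0, 0.0, -125.0]
contact_force: [0.9, 0.7, -2.5]
gripper_width: 0.0295
gripper_force: 45.0
time_s: 12.25
tcp_pos: [0.6155, 0.0557, 0.132]
eef_rot: [-180.0, 0.0, -125.0]
contact_force: [-0.5, -0.0, -3.3]
gripper_width: 0.0297
gripper_force: 45.0
pos [0.6155 0.0557 0.132 ] rot [-1.8000e+02  1.0000e-02 -1.2497e+02] t 12.25 F [-0.5 -0.  -3.3]
shift/0.15: [ 0.017   0.0007 -0.0354] min rows 0.1 spin: 0.0001
```

```bash
for i in 1; do python3 -m inch '-.0043 0 .009 0 .2;-.0043 0 .009 0 .2;-.0043 0 .009 0 .2;-.0043 0 .009 0 .2;0 0 0 0 .2;0 0 0 0 .2;0 0 0 0 .2;0 0 0 0 .2'; done
```

```text
time_s: 13.25
tcp_pos: [0.617, 0.0578, 0.1266]
eef_rot: [-180.0, 0.0, -125.0]
contact_force: [0.6, -0.4, -3.0]
gripper_width: 0.03
gripper_force: 45.0
```

```bash
python3 -m inch '-.0043 0 .009 0 .2;-.0043 0 .009 0 .2;-.0043 0 .009 0 .2;-.0043 0 .009 0 .2;0 0 0 0 .2;0 0 0 0 .2;0 0 0 0 .2;0 0 0 0 .2'
```

```text
time_s: 14.25
tcp_pos: [0.6182, 0.0594, 0.1221]
eef_rot: [-180.0, -0.0, -125.0]
contact_force: [-4.0, -1.4, 6.2]
gripper_width: 0.0295
gripper_force: 45.0
```

```bash
python3 -m inch '0 0 0 0 .2;0 0 0 0 .2;-.0043 0 .009 0 .2;0 0 0 0 .2;0 0 0 0 .2;0 0 0 0 .2;0 0 0 0 .2;0 0 0 0 .2' 12
python3 -m inch '0 .04 0 0 .2;0 .04 0 0 .2;0 .04 0 0 .2;0 .04 0 0 .2;0 .04 0 0 .2;0 0 0 0 .2;0 0 0 0 .2;0 0 0 0 .2'
```

```text
time_s: 15.25
tcp_pos: [0.6181, 0.0592, 0.1212]
eef_rot: [-180.0, -0.1, -125.0]
contact_force: [-6.8, -4.1, 9.7]
gripper_width: 0.0297
gripper_force: 12.0
time_s: 16.25
tcp_pos: [0.5952, 0.0765, 0.1215]
eef_rot: [-179.9, 0.0, -125.0]
contact_force: [-1.3, -6.6, 8.2]
gripper_width: 0.0296
gripper_force: 12.0
```

```bash
python3 -m inch '0 .06 0 0 .2;0 .06 0 0 .2;0 .06 0 0 .2;0 .06 0 0 .2;0 .06 0 0 .2;0 .06 0 0 .2;0 .06 0 0 .2;0 0 0 0 .2'
python3 -m inch '0 .01 0 0 .2;0 .01 0 0 .2;0 .01 0 0 .2;0 .01 0 0 .2;0 .01 0 0 .2;0 .01 0 0 .2;0 0 0 0 .2;0 0 0 0 .2'; python3 go.py .5196 .1288 .121 -125
```

```text
time_s: 17.25
tcp_pos: [0.5433, 0.1132, 0.1215]
eef_rot: [-179.9, 0.0, -124.9]
contact_force: [-2.0, -5.9, 8.1]
gripper_width: 0.0297
gripper_force: 12.0
time_s: 18.25
tcp_pos: [0.5367, 0.1179, 0.1215]
eef_rot: [-179.8, 0.0, -124.9]
contact_force: [1.5, -8.4, 5.7]
gripper_width: 0.0301
gripper_force: 12.0
pos [0.5367 0.1179 0.1215] rot [-1.7982e+02  4.0000e-02 -1.2495e+02] t 18.25 F [ 1.5 -8.4  5.7]
shift/0.15: [0.0061 0.1352 0.0033] min rows 0.3 spin: 0.0001
```

```bash
python3 -m inch '0 .015 0 0 .2;0 .015 0 0 .2;0 .015 0 0 .2;0 .015 0 0 .2;0 .015 0 0 .2;0 .015 0 0 .2;0 0 0 0 .2;0 0 0 0 .2'; python3 -m inch '0 .01 0 0 .2;0 .01 0 0 .2;0 .01 0 0 .2;0 0 0 0 .2;0 0 0 0 .2;0 0 0 0 .2;0 0 0 0 .2;0 0 0 0 .2'
```

```text
time_s: 19.25
tcp_pos: [0.5256, 0.1258, 0.1215]
eef_rot: [-179.8, 0.0, -124.9]
contact_force: [1.4, -7.0, 6.7]
gripper_width: 0.0296
gripper_force: 12.0
time_s: 20.25
tcp_pos: [0.522, 0.1284, 0.1214]
eef_rot: [-179.8, 0.1, -124.9]
contact_force: [1.7, -7.9, 7.0]
gripper_width: 0.0299
gripper_force: 12.0
```

```bash
python3 -m inch '0 .005 0 0 .2;0 .005 0 0 .2;0 .005 0 0 .2;0 .005 0 0 .2;0 0 0 0 .2;0 0 0 0 .2;0 0 0 0 .2;0 0 0 0 .2'; python3 -m inch '0 .005 0 0 .2;0 .005 0 0 .2;0 .005 0 0 .2;0 .005 0 0 .2;0 0 0 0 .2;0 0 0 0 .2;0 0 0 0 .2;0 0 0 0 .2'
```

```text
time_s: 21.25
tcp_pos: [0.52, 0.1298, 0.1215]
eef_rot: [-179.8, 0.1, -124.9]
contact_force: [4.7, -8.6, 5.0]
gripper_width: 0.03
gripper_force: 12.0
time_s: 22.25
tcp_pos: [0.5191, 0.1308, 0.1223]
eef_rot: [-179.6, 0.1, -124.9]
contact_force: [10.1, -14.5, 5.7]
gripper_width: 0.0304
gripper_force: 12.1
```

The collar now bears on the stop: force along the slot rose to about 16 N at the expected 120 mm. I'll ease off, release and lift, then work out the arm-push waypoints.

```bash
python3 -m inch '0 -.008 0 0 .2;0 0 0 0 .2;0 0 0 0 .6;0 0 0 0 .6;0 0 0 0 .6;0 0 -.1 0 .6;0 0 -.3 0 .6;0 0 -.2 0 .6'
python3 - <<'E'
from plant import *; import cv2,pickle
for n in("scene","top"):
    c=capture(n); pickle.dump(c,open(n+"2.pkl","wb"))
    x,y=(455,210) if n=="scene" else (165,180)
    cv2.imwrite("pics/%s2.png"%n,cv2.resize(c["color"][y:y+60,x:x+70],None,fx=5.5,fy=5.5,interpolation=2))
a,b=cv2.imread("pics/scene2.png"),cv2.imread("pics/top2.png"); cv2.imwrite("pics/m2.png",cv2.hconcat([a,b]))
E
```

```text
time_s: 23.25
tcp_pos: [0.5172, 0.1324, 0.2127]
eef_rot: [-179.9, 0.1, -124.9]
contact_force: [0.1, 0.1, -0.2]
gripper_width: 0.0527
gripper_force: 0.0
```

View pics/m2.png

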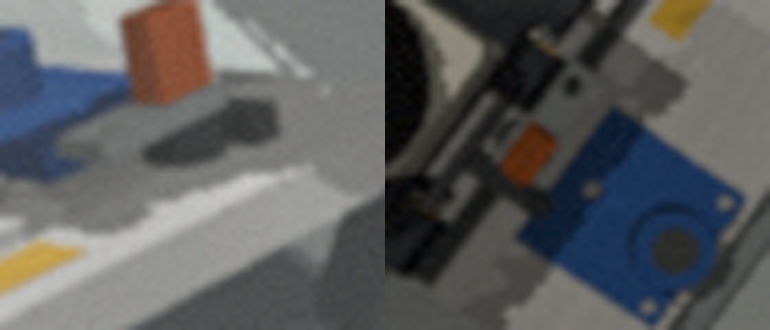

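The picture shows the stud standing in the slot against the dark stop, its arm pointing back along the slot (eye at top crop (572,85)) and its grip leaning with the plate's normal. Next I push the arm round.

```bash
cat > k.py <<'E'
from h import *
seat=np.array([.532,.1473,.095]); R=plateR(np.radians(55)); xh=np.array([np.cos(np.radians(55)),np.sin(np.radians(55)),0]); yh=R[:,1]
def tcp(k): return seat+R@(np.array(k)/1000)+.0095*xh-.021*yh
E
python3 - <<'E'
from k import *
K=[(22,-30,60),(22,-30,20),(11,-30,20),(-5,-30.6,20),(-12.5,-28,20),(-18.7,-23.5,20),(-23.3,-17.6,20),(-27,-11,20)]
p=None
for k in K:
    q=tcp(k)
    if p is not None:
        d=q-p; print(k,q.round(4),"rows/.15",(np.array([-d@xh,d@yh,-d[2]])/.15).round(4))
    else: print(k,q.round(4))
    p=q
E
python3 go.py $(python3 -c "
from k import *
print(*tcp((22,-30,60)),-125)")
```

```text
(22, -30, 60) [0.5756 0.1207 0.1586]
(22, -30, 20) [0.5856 0.1349 0.1226] rows/.15 [-0.116   0.      0.2401]
(11, -30, 20) [0.5799 0.1268 0.1178] rows/.15 [0.066  0.     0.0319]
(-5, -30.6, 20) [0.5721 0.1147 0.1108] rows/.15 [ 0.096  -0.004   0.0464]
(-12.5, -28, 20) [0.5661 0.1106 0.1076] rows/.15 [0.045  0.0173 0.0217]
(-18.7, -23.5, 20) [0.5593 0.1086 0.1049] rows/.15 [0.0372 0.03   0.018 ]
(-23.3, -17.6, 20) [0.552  0.1086 0.1029] rows/.15 [0.0276 0.0393 0.0133]
(-27, -11, 20) [0.5447 0.1097 0.1013] rows/.15 [0.0222 0.044  0.0107]
pos [0.5186 0.1331 0.2146] rot [-179.79    0.37 -124.91] t 23.35 F [ 0.3 -0.6 -0.1]
shift/0.15: [-0.1495 -0.3591  0.3737] min rows 1.3 spin: 0.0002
```

```bash
python3 -m inch '-.05 -.12 0 0 0;-.05 -.12 0 0 0;-.05 -.12 0 0 0;0 0 .12 0 0;0 0 .12 0 0;0 0 .13 0 0;0 0 0 0 0;0 0 0 0 0'
python3 -m inch '-.058 0 .12 0 0;-.058 0 .12 0 0;0 0 0 0 0;.022 0 .011 0 0;.022 0 .011 0 0;.022 0 .01 0 0;0 0 0 0 0;0 0 0 0 0'; python3 go.py .5799 .1268 .1178 -125
```

```text
time_s: 24.35
tcp_pos: [0.5745, 0.1192, 0.1543]
eef_rot: [-180.0, -0.0, -125.0]
contact_force: [0.5, 0.2, 0.9]
gripper_width: 0.0008
gripper_force: 0.0
time_s: 25.35
tcp_pos: [0.5781, 0.1256, 0.1137]
eef_rot: [-180.0, 0.0, -125.0]
contact_force: [0.0, -0.4, 0.3]
gripper_width: 0.0005
gripper_force: 0.0
pos [0.5781 0.1256 0.1137] rot [-1.7999e+02  2.0000e-02 -1.2498e+02] t 25.35 F [ 0.  -0.4  0.3]
shift/0.15: [-0.0134 -0.0051 -0.0273] min rows 0.1 spin: 0.0001
```

```bash
python3 -m inch '0 0 -.02 0 0;.02 0 .008 0 0;.02 0 .01 0 0;.02 0 .01 0 0;.023 -.006 .011 0 0;0 0 0 0 0;0 0 0 0 0;0 0 0 0 0'; python3 -m inch '.022 .008 .011 0 0;.023 .009 .011 0 0;.019 .015 .009 0 0;.018 .015 .009 0 0;.014 .019 .007 0 0;.014 .02 .007 0 0;0 0 0 0 0;0 0 0 0 0';python3 go.py .552 .1086 .1029 -125
```

```text
time_s: 26.35
tcp_pos: [0.5717, 0.115, 0.1106]
eef_rot: [-180.0, 0.0, -125.0]
contact_force: [0.9, 0.2, 0.6]
gripper_width: 0.0004
gripper_force: 0.0
time_s: 27.35
tcp_pos: [0.5513, 0.1091, 0.1023]
eef_rot: [180.0, -0.0, -125.0]
contact_force: [0.5, -0.0, 0.0]
gripper_width: 0.0005
gripper_force: 0.3
pos [0.5513 0.1091 0.1023] rot [ 1.7997e+02 -1.0000e-02 -1.2497e+02] t 27.35 F [ 0.5 -0.   0. ]
shift/0.15: [-0.0003 -0.0057 -0.0042] min rows 0.0 spin: 0.0001
```

```bash
python3 -m inch '.011 .018 .004 0 0;.011 .018 .004 0 0;0 .004 0 0 0;0 0 0 0 0;0 0 0 0 0;0 .005 0 0 0;0 0 0 0 0;0 0 0 0 0'; python3 go.py .5447 .1097 .1013 -125
python3 - <<'E'
from plant import *; import cv2,pickle
from h import *
c=capture("top"); pickle.dump(c,open("top3.pkl","wb"));
# orange grip pixels
h=cv2.cvtColor(c["color"],cv2.COLOR_BGR2HSV); m=cv2.inRange(h,(3,130,60),(16,255,255))
from k import *
uv=proj(c,[seat+R@[0,0,.06]])[0]; print(uv)
ys,xs=np.nonzero(m); s=(abs(xs-uv[0])<15)&(abs(ys-uv[1])<15); print(s.sum(),xs[s].mean(),ys[s].mean()); cov=np.cov(xs[s],ys[s]); w,v=np.linalg.eigh(cov); print(w,v[:,1])
g=cv2.cvtColor(c["color"],cv2.COLOR_BGR2GRAY); u=proj(c,[seat+R@[-.042,0,.024]])[0].round().astype(int); print(u); print(g[u[1]-6:u[1]+7,u[0]-8:u[0]+9])
E
```

```text
time_s: 28.35
tcp_pos: [0.5467, 0.1103, 0.1028]
eef_rot: [-179.8, 0.2, -124.9]
contact_force: [8.1, -4.4, 2.7]
gripper_width: 0.0001
gripper_force: 4.9
pos [0.5467 0.1103 0.1028] rot [-179.8     0.2  -124.93] t 28.35 F [ 8.1 -4.4  2.7]
shift/0.15: [0.0107 0.0084 0.0097] min rows 0.0 spin: 0.0002
[190.96832828 208.67083068]
1 187.0 209.0
[nan nan] [nan nan]
[202 215]
[[14 13 16 15 14 13  4 13 38 54 64 60 54 47 42 35 30]
 [11 14  7 13 12 10  4 27 50 62 56 54 57 59 56 50 41]
 [16 12 13 17  6  4 20 40 56 54 43 36 41 54 61 62 60]
 [25 14 20 19 13  9 38 54 62 48 35 28 38 55 71 77 59]
 [32 32 26 20 13 25 49 62 61 55 40 39 46 60 80 75 49]
 [30 38 35 17 13 34 53 61 64 58 55 56 59 73 78 61 42]
 [25 25 27 21 19 30 38 53 58 54 58 61 74 89 79 49 48]
 [23 25 27 25 23 24 24 31 34 36 43 56 82 87 63 44 50]
 [24 27 29 29 30 27 30 27 24 28 28 48 69 65 50 48 48]
 [26 29 29 27 26 28 28 26 31 37 35 39 50 51 48 49 48]
 [26 31 25 28 24 25 33 39 44 49 50 47 48 47 48 47 44]
 [26 29 26 28 27 28 39 49 48 49 49 48 48 50 50 46 39]
 [29 27 27 25 28 31 43 50 48 47 49 46 49 47 45 40 35]]<stdin>:8: RuntimeWarning: Degrees of freedom <= 0 for slice
  c *= np.true_divide(1, fact)
  c *= np.true_divide(1, fact)
```

```bash
cat > eye.py <<'E'
from k import *
def plane(c,u,h):
    d=c["R"].T@np.linalg.solve(c["mtx"],[*u,1]); o=-c["R"].T@c["t"]; n=R[:,2]
    return (R.T@(o+d*(((seat-o)@n+h)/(d@n))-seat)*1000).round(1)
E
python3 - <<'E'
from eye import *
c=pickle.load(open("top3.pkl","rb"))
print("eye",plane(c,(205,212),.024),"end",plane(c,(209,214),.024))
c2=pickle.load(open("top2.pkl","rb")); e=crop([(572-385,85),(590-385,190),(528-385,150)],165,180,5.5)
print("before: eye",plane(c2,e[0],.024),"flange hole",plane(c2,e[1],.014),"grip top",plane(c2,e[2],.06))
E
```

```text
eye [-44.2 -11.8  24. ] end [-57.5 -13.5  24. ]
before: eye [  1.2 -43.2  24. ] flange hole [-42.1  -0.6  14. ] grip top [ 3.9 -3.7 60. ]
```

```bash
cat > see.py <<'E'
from plant import capture
from eye import *
import sys
def see(n="top"):
    c=capture(n); pickle.dump(c,open(sys.argv[1]+".pkl","wb")); g=cv2.cvtColor(c["color"],cv2.COLOR_BGR2GRAY).astype(float)
    # rectify the arm's upper plane, 1 mm grid: x from -65..5 (rows), y -40..25 (cols)
    X,Y=np.meshgrid(np.arange(-66,8,4),np.arange(-36,25,4),indexing="ij")
    P=seat+np.stack([X,Y,0*X+24],-1).reshape(-1,3)/1000@R.T; uv=proj(c,P).astype(np.float32).reshape(*X.shape,2)
    print("cols y -36..24 step 4"); v=cv2.remap(g.astype(np.float32),uv[...,0],uv[...,1],1)
    for x,r in zip(X[:,0],v): print(x,r.astype(int))
see()
E
python3 -m inch '0 .01 0 0 0;0 .01 0 0 0;0 .01 0 0 0;0 .01 0 0 0;0 0 0 0 0;0 0 0 0 0;0 0 0 0 0;0 0 0 0 0'; python3 see.py t4
```

```text
time_s: 29.4
tcp_pos: [0.5443, 0.112, 0.1039]
eef_rot: [-179.5, 0.2, -124.9]
contact_force: [18.5, -17.6, 3.3]
gripper_width: 0.0004
gripper_force: 12.5
cols y -36..24 step 4
-66 [47 49 48 47 50 49 50 46 47 49 48 48 47 49 49 47]
-62 [48 48 49 48 49 47 46 47 43 45 48 48 48 48 49 46]
-58 [47 47 49 48 46 46 48 54 61 57 49 48 46 50 48 47]
-54 [38 36 36 40 50 62 78 91 97 78 43 43 47 49 48 48]
-50 [29 27 28 33 53 62 62 68 75 62 33 30 41 46 47 48]
-46 [29 27 27 30 49 57 42 40 51 54 34 26 30 32 34 37]
-42 [28 27 27 30 46 57 41 37 51 56 35 26 25 27 28 27]
-38 [25 25 26 30 42 58 56 50 59 62 49 28 26 26 26 27]
-34 [26 23 27 27 33 51 55 54 52 53 42 24 26 28 26 26]
-30 [15  9 24 23 17 17 21 20 22 23 17 13 24 25 28 25]
-26 [11 12 23 28 19 10 10  8  9 11  9 13 24 25 25 25]
-22 [15 15 24 31 23 13 12 16 14 12 12 14 25 28 28 31]
-18 [14 18 28 29 19 15 15 10 14 14 14 15 29 34 33 41]
-14 [15 15 23 31 24 13 13 13 10 14 15 15 30 27 23 32]
-10 [14 15 16 21 13 15 15 15 11 10 15 15 23 21 16 21]
-6 [37 39 39 37 38 39 41 39 23 11 11  9 14 11 12 12]
-2 [60 59 58 55 56 59 60 57 44 22 14 11 17 18 15 12]
2 [67 60 53 42 39 44 49 51 52 28 11 19 36 39 25 25]
6 [36 18 15 13 13 11 10 19 23 19 12 16 38 38 32 30]
```

The arm lies downslope but the stud has crept about 9 mm back from the stop, and a high side push tends to jam it. I'll grip it by its handle across the slot direction and slide it back to the stop.

```bash
python3 -m inch '0 -.03 0 0 0;0 -.03 0 0 0;0 -.03 0 0 0;0 0 -.2 0 0;0 0 -.25 0 0;0 0 -.25 0 .6;0 0 0 0 .6;0 0 0 0 .6'; python3 see.py t5 ;python3 go.py $(python3 -c "
from k import *
q=seat+R@[0,-.009,.0499]; q[2]-=.0188
print(*q,-125)")
```

```text
time_s: 30.45
tcp_pos: [0.5495, 0.1057, 0.2056]
eef_rot: [179.9, -0.0, -125.0]
contact_force: [-0.3, 0.1, -0.1]
gripper_width: 0.0251
gripper_force: 0.0
cols y -36..24 step 4
-66 [48 49 47 47 48 48 50 48 48 46 48 48 48 49 49 49]
-62 [47 48 49 47 50 47 47 46 48 47 49 48 48 48 48 49]
-58 [49 49 49 48 53 55 62 69 64 49 48 49 47 49 48 47]
-54 [ 48  47  50  68  84  89  96 104  87  52  47  49  48  47  48  48]
-50 [43 37 40 69 87 77 82 90 79 47 39 38 38 40 45 49]
-46 [31 27 27 47 60 45 38 50 59 42 30 27 28 30 36 49]
-42 [28 28 29 43 56 41 33 46 60 57 35 25 25 27 29 35]
-38 [27 27 28 40 56 56 51 56 62 57 37 27 28 26 28 27]
-34 [25 25 26 36 58 64 63 62 61 51 30 27 27 28 26 28]
-30 [26 29 29 32 52 60 62 61 62 53 32 26 28 27 26 27]
-26 [28 28 28 33 48 60 58 55 56 52 32 29 28 24 23 23]
-22 [61 62 63 62 57 57 51 48 49 48 54 59 42 24 24 25]
-18 [82 84 85 78 64 53 40 46 46 50 66 78 50 24 24 27]
-14 [85 84 84 79 67 55 39 45 47 49 60 78 53 28 23 29]
-10 [83 84 84 80 68 59 43 44 48 46 53 72 52 28 29 31]
-6 [75 76 74 66 54 59 45 46 49 48 47 55 47 29 29 35]
-2 [40 43 43 38 35 58 47 40 46 44 43 38 29 26 27 30]
2 [25 24 26 22 27 51 49 22 22 20 19 13  8 14 15 21]
6 [27 28 30 27 24 40 44 11 11 13 12 12 11 15 12 19]
pos [0.5494 0.1056 0.2051] rot [ 1.7992e+02 -9.0000e-02 -1.2498e+02] t 30.5 F [0.2 0.  0.6]
shift/0.15: [-0.0168  0.1945  0.56  ] min rows 1.4 spin: 0.0001
```

```bash
python3 -m inch '-.017 .1 0 0 .6;0 .09 0 0 .6;0 0 .1 0 .6;0 0 .15 0 .6;0 0 .15 0 .6;0 0 .15 0 .6;0 0 0 0 .6;0 0 0 0 .6';python3 -m inch '0 0 0 0 .1;0 0 0 0 .1;0 0 0 0 .1;0 0 0 0 .1;0 0 0 0 .1;0 0 0 0 .1;0 0 0 0 .1;0 0 0 0 .1' 15
```

```text
time_s: 31.5
tcp_pos: [0.5287, 0.1242, 0.1241]
eef_rot: [-180.0, -0.0, -125.0]
contact_force: [0.3, 1.3, 0.1]
gripper_width: 0.0527
gripper_force: 0.0
time_s: 32.5
tcp_pos: [0.5284, 0.1242, 0.1238]
eef_rot: [180.0, 0.0, -125.0]
contact_force: [-0.9, 2.6, 1.1]
gripper_width: 0.0156
gripper_force: 15.0
```

```bash
python3 -m inch '0 .01 0 0 .1;0 .01 0 0 .1;0 .01 0 0 .1;0 .01 0 0 .1;0 .006 0 0 .1;0 .006 0 0 .1;0 0 0 0 .1;0 0 0 0 .1'
python3 -m inch '0 .005 0 0 .1;0 .005 0 0 .1;0 .005 0 0 .1;0 .005 0 0 .1;0 0 0 0 .1;0 0 0 0 .1;0 0 0 0 .1;0 0 0 0 .1'; python3 see.py t6
```

```text
time_s: 33.5
tcp_pos: [0.522, 0.1287, 0.1238]
eef_rot: [180.0, 0.0, -125.0]
contact_force: [2.0, 1.2, -0.3]
gripper_width: 0.0161
gripper_force: 15.0
time_s: 34.5
tcp_pos: [0.5202, 0.13, 0.124]
eef_rot: [-179.9, 0.0, -125.0]
contact_force: [5.6, -2.6, -2.1]
gripper_width: 0.016
gripper_force: 15.0
cols y -36..24 step 4
-66 [46 48 48 48 48 48 47 47 49 46 47 48 49 47 47 47]
-62 [46 48 48 47 46 49 50 46 45 46 48 49 47 47 48 49]
-58 [48 50 49 48 49 47 52 59 57 58 63 62 49 49 48 46]
-54 [46 44 48 46 44 46 71 95 95 95 97 91 58 43 43 42]
-50 [41 35 34 31 31 35 65 90 91 83 87 74 40 30 29 32]
-46 [32 27 25 26 28 30 48 61 55 53 54 56 36 30 26 27]
-42 [28 28 27 27 26 27 45 58 61 63 51 57 38 28 27 27]
-38 [27 28 28 26 26 28 46 61 63 64 60 59 39 26 26 26]
-34 [29 27 26 26 27 26 46 60 61 61 62 58 36 26 27 27]
-30 [26 24 29 28 27 28 45 60 61 61 61 58 35 26 28 26]
-26 [20 24 23 22 21 25 40 49 55 58 61 56 36 23 24 20]
-22 [19 12  9 13 12 13 16 20 39 49 50 48 33 23 17  9]
-18 [29 17 17 19 20 19 18 20 34 44 46 43 33 31 26 12]
-14 [26 18 16 20 18 17 17 20 29 32 38 34 29 33 28 13]
-10 [24 14 13 14 11 13 12 14 26 32 37 31 30 32 34 17]
-6 [20 13 13 13 15 14 14 14 27 40 40 36 23 30 33 15]
-2 [11 10 13 13  6  9  8 16 29 38 33 29 15 18 27 17]
2 [25 27 30 29 27 25 28 33 37 36 33 30 34 32 35 37]
6 [68 65 64 67 67 65 65 64 56 55 55 55 54 54 54 56]
```

```bash
python3 -m inch '0 .005 0 0 .1;0 .005 0 0 .1;0 0 0 0 .1;0 0 0 0 .1;0 0 0 0 .1;0 0 0 0 .1;0 0 0 0 .1;0 0 0 0 .1'; python3 see.py t6|sed -n '3,9p'
```

```text
time_s: 35.55
tcp_pos: [0.5195, 0.1302, 0.1242]
eef_rot: [-179.9, -0.0, -125.0]
contact_force: [9.7, -5.9, -2.6]
gripper_width: 0.0158
gripper_force: 15.0
-62 [46 47 50 48 46 45 47 49 45 46 47 47 45 48 47 47]
-58 [47 49 47 47 47 48 53 64 57 58 62 62 47 47 49 47]
-54 [46 44 47 46 43 46 67 97 95 94 97 91 57 40 44 43]
-50 [40 33 36 32 30 34 60 90 91 81 83 74 43 27 29 30]
-46 [32 27 26 28 24 30 43 62 59 48 50 56 39 24 27 27]
-42 [27 28 26 26 25 28 43 58 61 61 50 58 36 26 28 28]
-38 [27 26 25 27 26 30 44 59 61 63 61 57 36 26 24 27]
```

```bash
python3 -m inch '0 -.003 0 0 .1;0 0 0 0 .5;0 0 0 0 .5;0 0 0 0 .5;0 0 -.15 0 .5;0 0 -.25 0 .5;0 0 -.2 0 .5;0 0 0 0 .5'; python3 see.py t7|sed -n '3,20p'; python3 go.py .4915 -.2895 .12 -125
```

```text
time_s: 36.6
tcp_pos: [0.5198, 0.1316, 0.2163]
eef_rot: [-179.9, 0.2, -124.9]
contact_force: [0.4, -0.5, -0.9]
gripper_width: 0.0439
gripper_force: 0.0
-62 [48 47 47 47 48 48 47 49 46 48 47 45 48 47 47 47]
-58 [49 48 47 47 47 48 52 62 64 66 63 58 47 47 47 47]
-54 [ 49  49  49  48  47  50  70  96 101 101 100  88  56  49  48  47]
-50 [ 49  48  49  49  48  51  77 102  94  85  96  92  57  44  46  47]
-46 [44 44 38 41 39 42 72 90 62 55 74 85 47 32 33 36]
-42 [27 30 29 27 27 33 69 85 66 60 63 67 35 26 27 27]
-38 [29 30 31 31 32 31 57 72 62 61 62 58 35 26 26 27]
-34 [27 29 28 28 26 26 48 60 61 61 62 56 36 28 26 29]
-30 [27 27 26 26 26 28 45 60 61 60 61 57 36 28 28 28]
-26 [31 32 32 31 32 33 46 59 56 54 55 56 35 25 24 24]
-22 [61 62 63 62 58 52 53 55 45 47 46 45 32 26 24 27]
-18 [82 82 84 84 76 69 64 49 42 46 47 48 38 25 26 31]
-14 [83 83 84 85 76 69 61 45 42 48 49 51 41 31 29 35]
-10 [82 83 84 83 76 65 54 45 44 52 53 51 34 28 30 35]
-6 [72 73 74 74 69 52 49 46 44 50 51 46 31 28 30 35]
-2 [41 43 41 40 37 29 49 49 43 48 48 43 33 30 30 29]
2 [25 24 25 24 23 25 50 49 44 48 50 46 32 30 30 28]
6 [23 22 22 22 21 24 48 50 44 47 51 54 34 27 29 30]
pos [0.5189 0.1313 0.2147] rot [-1.7997e+02  1.1000e-01 -1.2496e+02] t 36.65 F [ 0.9  0.2 -0.8]
shift/0.15: [ 2.4035 -1.4579  0.6312] min rows 6.9 spin: 0.0001
```

```bash
python3 -m inch '.3 -.182 0 0 .5;.3 -.182 0 0 .5;.3 -.182 0 0 .5;.3 -.182 .1 0 .5;.3 -.182 .13 0 .5;.3 -.182 .13 0 .5;.3 -.182 .13 0 .5;.3 -.184 .13 0 .5' >/dev/null; python3 -m inch '0 0 .1 0 .5;0 0 .1 0 .5;0 0 0 0 .5;0 0 0 0 .5;0 0 0 0 .5;0 0 0 0 .5;0 0 0 0 .5;0 0 0 0 .5' >/dev/null; python3 go.py .4915 -.2895 .038 -125
```

```text
pos [ 0.4916 -0.2895  0.0909] rot [-179.99    0.   -124.97] t 38.65 F [-1.6 -0.1  0.1]
shift/0.15: [0.0005 0.0004 0.3528] min rows 0.8 spin: 0.0001
```

```bash
python3 -m inch '0 0 .12 0 .5;0 0 .12 0 .5;0 0 .113 0 .5;0 0 0 0 .5;0 0 0 0 .05;0 0 0 0 .05;0 0 0 0 .05;0 0 0 0 .05' 12
python3 -m inch '0 0 -.05 0 .05;0 0 -.05 0 .05;.03 0 .003 0 .05;.03 0 .005 0 .05;.03 0 .008 0 .05;.04 0 .012 0 .05;0 0 0 0 .05;0 0 0 0 .05'
```

```text
time_s: 39.65
tcp_pos: [0.4918, -0.2895, 0.0383]
eef_rot: [-180.0, 0.0, -125.0]
contact_force: [-0.0, 0.8, 2.7]
gripper_width: 0.0136
gripper_force: 12.0
time_s: 40.65
tcp_pos: [0.4802, -0.3057, 0.0484]
eef_rot: [180.0, -0.0, -125.0]
contact_force: [0.5, 0.6, 0.1]
gripper_width: 0.0138
gripper_force: 12.0
```

```bash
python3 -m inch '0 0 -.03 0 .05;0 0 -.05 0 .05;0 0 -.2 0 .05;0 0 -.3 0 .05;0 0 -.3 0 .05;0 0 -.2 0 .05;0 0 0 0 .05;0 0 0 0 .05' 25 | head -2; python3 go.py $(python3 -c "
from k import *
q=seat+R@[-.043,-.0005,.0801]; q[2]-=.0188
print(*q,-125)")
```

```text
time_s: 41.65
tcp_pos: [0.4799, -0.3052, 0.2103]
pos [ 0.4799 -0.3052  0.2103] rot [ 1.7996e+02  1.0000e-02 -1.2499e+02] t 41.65 F [-0.7  0.1 -0.6]
shift/0.15: [-2.1803  1.4415  0.5377] min rows 6.4 spin: 0.0
```

```bash
python3 -m inch '-.273 .18 0 0 .05;-.273 .18 0 0 .05;-.273 .18 0 0 .05;-.273 .18 0 0 .05;-.273 .18 0 0 .05;-.273 .18 0 0 .05;-.272 .18 0 0 .05;-.27 .181 0 0 .05' >/dev/null
python3 -m inch '0 0 .1 0 .05;0 0 .15 0 .05;0 0 .15 0 .05;0 0 .1 0 .05;0 0 .038 0 .05;0 0 0 0 .05;0 0 0 0 .05;0 0 0 0 .05'
python3 - <<'E'
from plant import *; import cv2,pickle
from k import *
c=capture("scene"); pickle.dump(c,open("s8.pkl","wb")); t=capture("top"); pickle.dump(t,open("t8.pkl","wb"))
print(get_state()["tcp_pos"])
u=proj(c,[seat+R@[-.043,-.0005,.032],seat+R@[-.043,-.0005,.024]]); print(u); v=proj(t,[seat+R@[-.043,-.0005,.032]])
a=u[0].astype(int)-[28,32]; b=v[0].astype(int)-[20,26]; print(a,b)
A=cv2.resize(c["color"][a[1]:a[1]+52,a[0]:a[0]+56],None,fx=8,fy=8,interpolation=2); B=cv2.resize(t["color"][b[1]:b[1]+52,b[0]:b[0]+40],None,fx=8,fy=8,interpolation=2)
cv2.imwrite("pics/m8.png",cv2.convertScaleAbs(cv2.hconcat([A,B]),alpha=1.5))
E
```

```text
time_s: 43.65
tcp_pos: [0.4911, 0.0865, 0.1306]
eef_rot: [-180.0, 0.1, -125.0]
contact_force: [-1.3, -0.8, -0.0]
gripper_width: 0.0133
gripper_force: 25.0
[0.49090972 0.08653807 0.13042053]
[[469.20654684 221.41276595]
 [469.86605682 224.8546646 ]]
[441 189] [182 189]
```

View pics/m8.png

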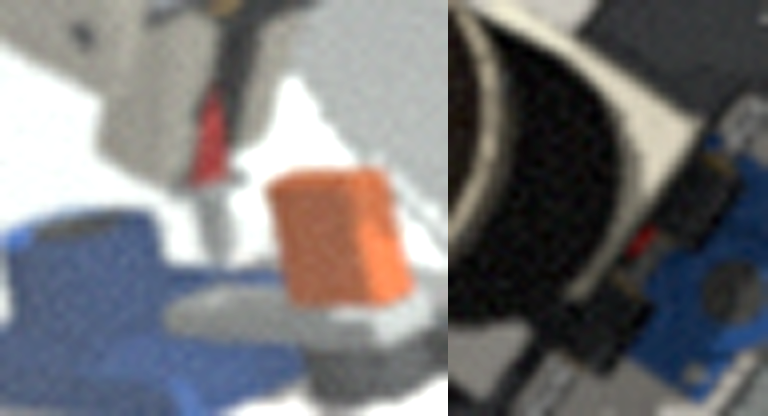

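The picture shows the pin over the arm: its collar is at (217,187) in the crop, its tip near (219,262), and the stud is seated with its arm out to the left. I'll check its tilt against the projected model.

```bash
python3 - <<'E'
from k import *
c=pickle.load(open("s8.pkl","rb")); P=np.array([.4909,.0865,.1304+.0188])
for th in(0,10,15,20,25.8,30):
    a=np.radians(th); ax=-np.sin(a)*xh+np.cos(a)*np.array([0,0,1])
    q=proj(c,[P-.0481*ax,P-.0271*ax,P-.0241*ax]); print(th,((q-[441,189]+.5)*8-.5).round(0).tolist())
g=c["color"]
for y in range(206,228): print(y,[tuple(int(k) for k in g[y,x]) for x in range(464,473)])
E
```

```text
0 [[165.0, 240.0], [178.0, 178.0], [180.0, 168.0]]
10 [[189.0, 252.0], [192.0, 184.0], [193.0, 174.0]]
15 [[201.0, 256.0], [199.0, 186.0], [199.0, 176.0]]
20 [[214.0, 260.0], [206.0, 188.0], [205.0, 178.0]]
25.8 [[229.0, 262.0], [215.0, 189.0], [213.0, 178.0]]
30 [[239.0, 262.0], [220.0, 189.0], [218.0, 178.0]]
206 [(93, 99, 101), (77, 82, 97), (55, 54, 104), (45, 48, 108), (45, 47, 98), (46, 49, 69), (72, 77, 77), (98, 104, 103), (115, 120, 121)]
207 [(95, 101, 104), (71, 74, 97), (53, 57, 108), (49, 51, 110), (50, 48, 102), (67, 67, 93), (98, 102, 101), (129, 134, 130), (151, 155, 153)]
208 [(90, 96, 98), (64, 68, 94), (48, 49, 104), (48, 47, 109), (52, 54, 109), (87, 86, 111), (133, 137, 135), (170, 174, 168), (187, 189, 185)]
209 [(84, 89, 96), (57, 58, 92), (49, 50, 106), (43, 43, 108), (53, 57, 108), (94, 96, 118), (146, 147, 146), (172, 176, 170), (191, 193, 187)]
210 [(70, 75, 85), (52, 55, 91), (46, 47, 105), (53, 54, 113), (61, 64, 113), (83, 85, 108), (114, 116, 117), (140, 143, 138), (174, 175, 172)]
211 [(67, 68, 83), (58, 59, 93), (63, 64, 104), (74, 75, 113), (81, 82, 
[... 1759 characters left out ...]
 [(82, 64, 51), (83, 61, 49), (91, 67, 56), (94, 75, 63), (90, 73, 65), (93, 75, 65), (94, 77, 70), (92, 71, 62), (93, 72, 61)]
224 [(90, 66, 56), (89, 66, 55), (92, 73, 63), (90, 77, 70), (96, 88, 81), (96, 87, 83), (98, 87, 81), (102, 86, 80), (99, 84, 76)]
225 [(90, 73, 63), (94, 85, 78), (99, 94, 89), (106, 103, 98), (110, 110, 107), (107, 109, 107), (105, 103, 101), (106, 106, 104), (105, 104, 103)]
226 [(102, 99, 95), (105, 103, 99), (107, 110, 106), (116, 118, 116), (115, 116, 114), (105, 106, 104), (100, 102, 100), (97, 96, 95), (97, 99, 97)]
227 [(99, 100, 97), (102, 103, 102), (102, 103, 101), (104, 108, 105), (101, 101, 99), (99, 100, 98), (95, 97, 95), (93, 94, 93), (93, 94, 93)]
```

```bash
python3 - <<'E'
from k import *
c=pickle.load(open("s8.pkl","rb"))
for z in(60,24):
  for x,y in((-15,-8),(15,-8),(15,8),(-15,8)):
    q=proj(c,[seat+R@(np.array([x,y,z])/1000)])[0]; print(z,x,y,((q-[441,189]+.5)*8-.5).round(0))
g=c["color"].astype(int)
m=(g[...,2]-g[...,0]>40)
for y in (214,218,222): xs=np.nonzero(m[y,470:500])[0]+470; print(y,((xs.min()-441)*8,(xs.max()+1-441)*8),(y-189)*8+4)
E
```

```text
60 -15 -8 [277. 178.]
60 15 -8 [375. 184.]
60 15 8 [416. 165.]
60 -15 8 [318. 161.]
24 -15 -8 [301. 307.]
24 15 -8 [399. 317.]
24 15 8 [440. 298.]
24 -15 8 [341. 289.]
214 (np.int64(272), np.int64(392)) 204
218 (np.int64(280), np.int64(400)) 236
222 (np.int64(288), np.int64(408)) 268
```

```bash
python3 - <<'E'
from k import *
c=pickle.load(open("s8.pkl","rb"))
f=lambda p:(proj(c,p)-[441,189]+.5)*8-.5
L=np.array([[-15,-8,60],[-15,-8,24],[15,-8,24],[15,8,24],[-54,-11,24],[-54,11,24]])/1000
ob=np.array([[268,185],[292,302],[368,305],[412,290],[165,318],[172,300]],float)
def mod(p):
    A=np.array([[np.cos(p[2]),-np.sin(p[2]),0],[np.sin(p[2]),np.cos(p[2]),0],[0,0,1]])
    return f(seat+(L@A.T+[p[0],p[1],0])@R.T)
print(mod([0,0,0]).round(0).tolist())
for n in (4,6):
    r=least_squares(lambda p:(mod(p)-ob)[:n].ravel(),[0,0,0]); print(n,(r.x[:2]*1000).round(1),np.degrees(r.x[2]).round(1),r.fun.round(0))
E
```

```text
[[277.0, 178.0], [301.0, 307.0], [399.0, 317.0], [440.0, 298.0], [176.0, 299.0], [230.0, 275.0]]
4 [-7.6  2.7] -8.7 [ -5. -14.  -5.  -3.   3.   8.   6.   5.]
6 [-5.8 -0.3] 11.7 [-11.  -4. -11.   8.  24.   7.   8.   2. -23.  -7.  10. -15.]
```

```bash
python3 -m inch '-.0058 0 .012 0 .05;-.0058 0 .012 0 .05;-.0058 0 .012 0 .05;-.0058 0 .012 0 .05;-.0058 0 .012 0 .05;-.0058 0 .012 0 .05;0 0 0 0 .05;0 0 0 0 .05'; python3 go.py $(python3 -c "
from k import *
q=seat+R@[-.043,-.0005,.0681]; q[2]-=.0188
print(*q,-125)")
```

```text
time_s: 44.75
tcp_pos: [0.4937, 0.0907, 0.1192]
eef_rot: [-180.0, -0.0, -125.0]
contact_force: [-1.1, -0.8, 0.1]
gripper_width: 0.013
gripper_force: 25.0
pos [0.4937 0.0907 0.1192] rot [-180.     -0.   -124.97] t 44.75 F [-1.1 -0.8  0.1]
shift/0.15: [-0.0001  0.0041  0.0024] min rows 0.0 spin: 0.0001
```

```bash
python3 -m inch '-.0058 0 .012 0 .05;-.0058 0 .012 0 .05;-.0058 0 .012 0 .05;-.0058 0 .012 0 .05;0 0 0 0 .05;0 0 0 0 .05;0 0 0 0 .05;0 0 0 0 .05'
```

```text
time_s: 45.75
tcp_pos: [0.4957, 0.0935, 0.112]
eef_rot: [-180.0, 0.0, -125.0]
contact_force: [-1.8, -2.0, -0.4]
gripper_width: 0.0134
gripper_force: 25.0
```

```bash
python3 -m inch '-.0044 0 .009 0 .05;-.0044 0 .009 0 .05;-.0044 0 .009 0 .05;-.0044 0 .009 0 .05;0 0 0 0 .05;0 0 0 0 .05;0 0 0 0 .05;0 0 0 0 .05'
```

```text
time_s: 46.75
tcp_pos: [0.4973, 0.0958, 0.1066]
eef_rot: [-180.0, 0.0, -125.0]
contact_force: [-1.0, -1.0, -0.8]
gripper_width: 0.0135
gripper_force: 25.0
```

```bash
python3 -m inch '-.0029 0 .006 0 .05;-.0029 0 .006 0 .05;-.0029 0 .006 0 .05;-.0015 0 .003 0 .05;0 0 0 0 .05;0 0 0 0 .05;0 0 0 0 .05;0 0 0 0 .05'
```

```text
time_s: 47.75
tcp_pos: [0.4981, 0.097, 0.1034]
eef_rot: [180.0, 0.0, -125.0]
contact_force: [-1.7, -0.3, -0.5]
gripper_width: 0.013
gripper_force: 25.0
```

```bash
python3 -m inch '-.0029 0 .006 0 .05;-.0029 0 .006 0 .05;0 0 0 0 .05;0 0 0 0 .05;0 0 0 0 .05;0 0 0 0 .05;0 0 0 0 .05;0 0 0 0 .05';python3 -m inch '-.0029 0 .006 0 .05;-.0029 0 .006 0 .05;0 0 0 0 .05;0 0 0 0 .05;0 0 0 0 .05;0 0 0 0 .05;0 0 0 0 .05;0 0 0 0 .05'
```

```text
time_s: 48.75
tcp_pos: [0.4982, 0.0972, 0.1017]
eef_rot: [180.0, -0.1, -125.0]
contact_force: [-2.6, -3.4, 3.2]
gripper_width: 0.0133
gripper_force: 25.0
time_s: 49.75
tcp_pos: [0.4984, 0.0971, 0.1012]
eef_rot: [-180.0, -0.1, -125.0]
contact_force: [-9.4, -8.4, 19.5]
gripper_width: 0.0135
gripper_force: 25.0
```

```bash
python3 -m inch '.002 0 -.005 0 .05;0 0 0 0 .4;0 0 0 0 .4;0 0 0 0 .4;0 0 -.1 0 .4;0 0 -.2 0 .4;0 0 -.3 0 .4;0 0 -.2 0 .4'
python3 -m inch '0 0 -.2 0 .4;.3 -.2 0 0 .4;.3 -.2 0 0 .4;.3 -.2 0 0 .4;.3 -.2 0 0 .4;0 0 0 0 .4;0 0 0 0 .4;0 0 0 0 .4'
python3 - <<'E'
from plant import *; from eye import *
for n in("scene","top"):
    c=capture(n); pickle.dump(c,open(n+"9.pkl","wb")); h=cv2.cvtColor(c["color"],cv2.COLOR_BGR2HSV)
    m=cv2.inRange(h,(0,140,50),(4,255,255))|cv2.inRange(h,(174,140,50),(180,255,255))
    u=proj(c,[seat+R@[-.0435,0,.027],seat+R@[-.0435,0,.043],seat+R@[-.0435,0,.059]]); print(n,u.round(1).tolist())
    ys,xs=np.nonzero(m); s=(abs(xs-u[1,0])<20)&(abs(ys-u[1,1])<20); print(s.sum(),xs[s].mean(),ys[s].mean(),xs[s].min(),xs[s].max(),ys[s].min(),ys[s].max())
    if n=="scene":
        for y in sorted(set(ys[s])): print(y,xs[s][ys[s]==y].mean().round(1),end="; ")
E
python3 see.py t9
```

```text
time_s: 50.75
tcp_pos: [0.4996, 0.0984, 0.2238]
eef_rot: [-179.9, 0.1, -124.9]
contact_force: [0.9, 0.0, -0.3]
gripper_width: 0.0355
gripper_force: 0.0
time_s: 51.75
tcp_pos: [0.4943, -0.1173, 0.251]
eef_rot: [-180.0, 0.0, -124.9]
contact_force: [-0.4, -0.0, -0.2]
gripper_width: 0.035
gripper_force: 0.0
scene [[469.6, 223.5], [468.3, 216.6], [466.9, 209.6]]
23 467.6521739130435 218.95652173913044 465 470 212 223
212 466.0; 213 467.0; 215 467.0; 216 468.0; 217 468.0; 218 467.5; 219 468.0; 220 468.5; 221 468.0; 222 468.0; 223 468.0; top [[202.5, 215.2], [203.1, 216.1], [203.6, 216.9]]
cols y -36..24 step 4
-66 [47 46 44 43 42 41 39 38 33 33 29 28 29 35 37 37]
-62 [48 48 47 45 43 41 41 39 36 34 33 28 27 30 36 37]
-58 [48 48 48 46 45 43 41 41 39 36 36 32 28 28 30 34]
-54 [50 49 49 47 46 44 42 41 39 39 37 34 31 29 27 29]
-50 [51 49 49 49 47 46 45 42 42 39 38 36 36 31 27 27]
-46 [52 51 50 49 49 48 47 44 44 41 40 38 37 35 30 26]
-42 [52 53 52 48 48 48 48 45 44 44 42 41 39 34 36 30]
-38 [53 52 52 52 50 49 48 46 46 45 41 41 41 38 36 33]
-34 [55 53 52 51 51 50 48 48 47 45 43 42 42 41 38 35]
-30 [55 55 53 51 53 52 50 49 49 47 46 42 43 41 40 39]
-26 [57 55 54 53 53 52 51 50 49 48 47 47 44 42 40 40]
-22 [57 56 54 53 53 53 52 50 49 49 48 47 45 42 44 42]
-18 [58 57 57 54 53 54 53 50 50 50 49 49 47 45 43 41]
-14 [60 58 57 58 55 53 52 52 52 50 49 48 47 47 44 43]
-10 [61 60 58 57 57 55 53 52 52 52 49 49 49 49 46 43]
-6 [64 61 58 58 57 56 55 54 52 52 51 50 50 49 48 46]
-2 [65 62 59 60 59 57 55 54 55 52 51 52 51 49 47 49]
2 [67 65 61 62 60 57 58 56 55 52 53 52 51 51 48 50]
6 [70 68 64 62 61 58 57 58 55 54 53 53 51 51 50 49]<stdin>:6: RuntimeWarning: Mean of empty slice.
  ret = ret.dtype.type(ret / rcount)
Traceback (most recent call last):
ValueError: zero-size array to reduction operation minimum which has no identity
```

```bash
python3 -m inch '.37 -.05 0 0 .4;.37 -.05 0 0 .4;.37 -.05 0 0 .4;.37 -.05 0 0 .4;0 0 0 0 .4;0 0 0 0 .4;0 0 0 0 .4;0 0 0 0 .4'
python3 see.py t9; python3 - <<'E'
from eye import *
c=pickle.load(open("t9.pkl","rb")); h=cv2.cvtColor(c["color"],cv2.COLOR_BGR2HSV)
for n,lo,hi,p in(("red",0,4,[-.0435,0,.059]),("grip",5,16,[0,0,.06])):
    m=cv2.inRange(h,(lo,120,50),(hi,255,255))|(cv2.inRange(h,(174,120,50),(180,255,255)) if lo==0 else 0)
    u=proj(c,[seat+R@p])[0]; ys,xs=np.nonzero(m); s=(abs(xs-u[0])<12)&(abs(ys-u[1])<12); print(n,u.round(1),s.sum(),xs[s].mean().round(2),ys[s].mean().round(2),plane(c,(xs[s].mean(),ys[s].mean()),p[2]))
E
```

```text
time_s: 52.9
tcp_pos: [0.3921, -0.3164, 0.2506]
eef_rot: [-180.0, 0.0, -124.9]
contact_force: [-0.3, -0.2, 0.3]
gripper_width: 0.0349
gripper_force: 0.0
cols y -36..24 step 4
-66 [61 60 59 56 55 53 51 46 44 43 42 41 50 55 57 58]
-62 [62 60 58 55 53 50 45 43 47 46 40 43 56 58 59 56]
-58 [62 60 56 47 45 46 47 50 53 54 53 54 58 58 56 58]
-54 [56 51 49 46 47 51 62 63 57 60 62 74 68 57 57 57]
-50 [48 48 52 49 50 55 79 82 53 60 66 80 66 59 59 58]
-46 [49 51 50 52 56 57 82 83 44 46 70 96 72 58 59 59]
-42 [ 53  55  56  58  57  55  78  90  59  50  90 102  70  58  57  58]
-38 [ 58  58  58  60  58  57  80  99  96  94 114 107  68  57  57  60]
-34 [ 57  57  58  58  58  52  78  93  82  85 103 107  73  57  57  58]
-30 [56 56 57 57 56 54 80 87 67 66 78 82 65 56 56 59]
-26 [57 57 57 58 58 58 82 98 73 67 71 73 61 55 53 54]
-22 [104 104 106 105  99  91  90  99  85  87  87  81  65  50  52  55]
-18 [140 140 142 142 134 124 106  85  84  96  95  92  75  53  51  59]
-14 [142 142 143 143 134 120  93  73  83  97  97  93  70  49  51  61]
-10 [142 140 142 141 134 111  85  74  82  97  98  89  53  49  54  61]
-6 [122 123 123 123 120  91  80  74  83  99  98  87  55  51  54  61]
-2 [ 67  72  72  69  65  48  79  78  83  99 100  87  58  52  53  54]
2 [43 41 45 43 43 45 84 80 81 98 99 93 56 51 55 52]
6 [41 37 45 43 42 48 78 77 69 78 84 95 64 50 54 51]
red [203.6 216.9] 27 204.48 216.48 [-44.8  -2.5  59. ]
grip [191.  208.7] 71 191.94 208.79 [-2.4 -1.2 60. ]
```

```bash
python3 -c "
from plant import *
print(close_job())"
```

```text
the job is handed in; nothing more can be done
None
```

I handed the job in at about 53 s: the T-stud is turned and locked against the stop and the pin is home through arm and flange. The stud crept about 9 mm off the stop during the turn, so I slid it back by its handle before inserting the pin. The bin, bush and caliper were not touched, and the last pictures were checked only by measurement.

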